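Guide bath balls from a wide tipping bowl into a narrow box with a bowl scraper

TASK

Take the blue bowl scraper out of its rack, stand it slantwise in the mouth of the steel tipping bowl so that it blocks the mouth except for a gap, a little wider than a ball, on the side of the wooden box, and press the bowl down with it so that all three bath balls roll out through the gap into the box. Do not touch the balls or the bowl with the gripper, and leave the other things on the bench alone. Then let the bowl tip back up and put the scraper back upright in its rack.

Things in the scene. Friction and masses are not known exactly. Their poses are not given: they have to be found in the camera images.
- stand: Fixed stand of the tipping bowl: dark base plate 260 x 200 mm, two aluminium posts 135 mm high at its y = +-113 mm. Origin on the bench under the bowl's hinge; its +x is the direction in which the bowl pours, its y runs along the mouth. The hinge axis is parallel to its y, through x = 0, 115 mm above the bench.
- bowl (a joint): Tilt of the steel bowl, rad. 0 = at rest (lip up, floor sloping 0.10 rad down to the back); level at 0.10; 0.35 = fully down at its stop (floor sloping 0.25 rad down to the lip). A spring always lifts it back to 0: pressing on its floor 100 mm in front of the hinge takes about 5 to 7 N. The flat floor's upper face lies 10 mm above the hinge axis when level.
- bowl_lip (a point): Middle of the bowl's lip (front edge of its floor, upper face), 155 mm in front of the hinge; moves with the bowl. The mouth is the open front, 194 mm wide between straight side walls, no raised edge. The side walls run back 135 mm into a half circle of 97 mm inner radius centred 20 mm in front of the hinge. All walls are 45 mm high, 3 mm thick.
- box: Open box of light wood, 140 (its x, the pouring direction) x 124 (its y) x 55 mm high, walls and floor 6 mm, fixed to the bench in front of the left or right half of the mouth, just beyond the lip and aligned with the stand. Origin: centre of its underside.
- tube_tray: White plastic tray 140 x 124 x 30 mm with five finished balm tubes, fixed in front of the other half of the mouth. Not for the balls. Origin: centre of its underside.
- scraper: Bowl scraper, 150 g: an upright blue plastic card 140 mm wide (its x), 5 mm thick (its y), with a light wooden handle along its top, 120 mm long (x), 24 mm thick (y), from 90 to 125 mm above its bottom edge. Its bottom edge is flat over the middle 60 mm and then rises to both ends by about 6 mm. Origin: middle of its bottom edge; z up towards the handle. Both sides and both ends are alike.
- rack: Fixed dark wooden rack in which the scraper stands: base 170 (its x) x 70 x 10 mm, on it two rails 150 mm long (x) up to 50 mm high with a slot 13 mm wide between them along its x, open at both ends. The scraper stands in the slot with its bottom edge on the base, 10 mm above the bench. Origin: centre of the underside.
- ball0: Bath ball, hard pressed, 50 mm diameter, about 80 g, pink. Lies at the back of the bowl at the start. Origin: its centre.
- ball1: Bath ball, same size, pale green. Origin: its centre.
- ball2: Bath ball, same size, pale yellow. Origin: its centre.
- scale: Low grey weighing scale 160 x 140 x 25 mm, fixed on the bench on the side opposite the rack. Origin: centre of the underside. Not used.
- bottle: Amber bottle, 60 mm diameter, 150 mm high. Bystander. Origin: centre of the underside.
- jar: Glass jar, 70 mm diameter, 60 mm high. Bystander. Origin: centre of the underside.
- beaker: Glass beaker, 70 mm diameter, 90 mm high. Bystander. Origin: centre of the underside.
- mug: White mug, 80 mm diameter, 90 mm high. Bystander. Origin: centre of the underside.
- tube0: Standing balm tube, 22 mm diameter, 71 mm high. Bystander. Origin: centre of the underside.
- tube1: Standing balm tube, 22 mm diameter, 71 mm high. Bystander. Origin: centre of the underside.
Things that resemble listed ones, but are neither listed nor needed, are in the scene too. Leave any black or orange look-alike of the ball2 alone.

How it is judged:
On the way, in this order (a step that is already met when the one before it is completed fails the run):
1. the scraper is lifted out of its rack (z of scraper in the frame of rack above 0.06 m), for 0.1 s.
2. the scraper stands in the bowl's mouth, its middle on the half away from the box, and tips the bowl past level, the balls still in it (value of joint bowl above 0.12 rad and contact force between scraper and stand above 0.5 N and horizontal distance between scraper and bowl_lip below 0.11 m and angle between scraper's own z axis and vertical below 0.7 rad and (y of scraper in the frame of box above 0.07 m or y of scraper in the frame of box below -0.07 m) and height (world z) of each of ball0, ball1, ball2 above 0.09 m), for 0.05 s.
At the end, for the whole second after the job is handed in: All three balls lie in the wooden box (one may rest on the others, centre under 85 mm); the bowl is back up (under 0.04 rad); the scraper rests in the rack slot, bottom edge under 10 mm above the rack base, within 30 mm of its middle, 0.25 rad of upright, 0.2 rad of the slot line (x of ball0 in the frame of box between -0.066 and 0.066 m and y of ball0 in the frame of box between -0.058 and 0.058 m and z of each of ball0, ball1, ball2 in the frame of box below 0.085 m and x of ball1 in the frame of box between -0.066 and 0.066 m and y of ball1 in the frame of box between -0.058 and 0.058 m and x of ball2 in the frame of box between -0.066 and 0.066 m and y of ball2 in the frame of box between -0.058 and 0.058 m and value of joint bowl below 0.04 rad and horizontal distance between scraper and rack below 0.03 m and z of scraper in the frame of rack below 0.02 m and angle between scraper's own z axis and vertical below 0.25 rad and angle between the x axis of scraper and the x axis of rack, either way round below 0.2 rad and linear speed of scraper below 0.03 m/s); the robot touches nothing.
It fails at once if the gripper touches a ball (over 0.5 N) (contact force between the fingers and ball0 above 0.5 N or contact force between the fingers and ball1 above 0.5 N or contact force between the fingers and ball2 above 0.5 N).
It fails at once if the gripper or arm pushes the bowl or its stand (over 2 N) (contact force between any of the fingers, the arm and stand above 2 N).
It fails at once if a bystander is moved more than 30 mm (distance of any of bottle, jar, beaker, mug, tube0, tube1 from where it was at the start of the episode above 0.03 m).
It also fails if it takes over 56 s, if anything falls off the work surface, if the arm or the gripper's body presses on something with over 40 N, if the wrist force passes 120 N, or if a joint passes its speed limit or range.

ROBOT

A 7-joint arm with a two-finger parallel gripper is mounted at the origin on the work surface. World frame = base frame: x ahead of the robot, y to its left, z up, the work surface at z = 0. Lengths are in m, angles in rad, forces in N, time in s.
With the tool pointing down it reaches from about 0.4 to 0.875 m from the base axis. Payload 19.3 kg.
Tool frame: the origin (TCP) lies at the very end of the fingers, on their centre line; the grasp point (between the pads) lies 19 mm behind it; y points along the fingers, x is the direction in which the jaws open and shut, and the axes are right-handed (so a half turn about y gives the same grasp; the last joint's range is limited). The gripper opens to 85 mm and grips with 20 to 120 N. Pads are 22 mm wide; open, the fingers measure 114 mm over their backs; the gripper's body (76 mm by 85 mm) begins 54 mm behind the grasp point. The pads swing forward as they close: fully open they stand 13 mm farther back than shut.
Start: joints at [-1.297, 0.521, -0.036, 1.599, 0.021, 1.021, -0.113], TCP at [0.211, 0.588, 0.231] pointing down, gripper open.
Joint ranges: [-2.91, 2.91], [-0.3, 2.13], [-1.5, 1.42], [0.17, 2.43], [-1.26, 4.41], [0.16, 1.93], [-2.52, 2.52]. Speed limits (rad/s): [1.89, 1.89, 2.39, 2.39, 3.01, 3.01, 3.01].

INTERFACE

Orientations are given as [roll, pitch, yaw] about the fixed x, y, z axes, in that order (R = Rz(yaw) Ry(pitch) Rx(roll)).
In Python, from workcell import bot gives the robot as it stands. The module is installed in compiled form; this text tells all that it offers.
- The arm moves only by the shell command python3 -m crank 'ROWS' [FORCE]. ROWS is JSON, a list of rows, each an object of numbers: "hand": the closure, from 0 (fully open) to 1 (shut); "dx", "dy", "dz": the shift along the tool's x, y, z in mm; "yaw": the turn about the tool's y in rad. In form: [{"hand": .., "dx": .., "dy": .., "dz": .., "yaw": ..}, ...]. A call has 1 to 12 rows; each row is the pose to reach, as a shift and turn from the pose commanded when the call began, along the tool's axes at that moment; what a row does not reach only later rows make up. A row lasts 1/12 s, in which the tool goes at most 41.7 mm and 7.16 degrees, less where a joint would pass 70% of its speed; a pose out of reach is approached as far as the arm can. A call with a gripper value outside its range is refused whole. The fingers move at their own pace and stop on an object; FORCE is the grip in N (left out, the last holds). Time passes only in rows, so rows that repeat a pose let the fingers close. It gives the time, the measured TCP pose, the force and the opening at its end, in the units of the state.
- bot.observe(): the state, without advancing time (a new reading comes with each control period).
- bot.grab_frame(name): name is "scene" or "top"; returns the picture (420x560x3 uint8, red, green, blue); there is no depth.
- bot.camera_info(name): a dict with "fx", "fy", "cx", "cy" (pixels), "dist" ([k1, k2, p1, p2, k3] as OpenCV has them; the pictures are not rectified), "rvec" (rotation vector, rad) and "tvec" (3), from world to camera coordinates, as OpenCV has them. Camera axes: x right, y down, z forward; pixel columns grow to the right and rows downward; lengths in m; the calibration is good to about 2 mm. A picture is of the moment at which its call begins. camera_info takes no time and is no camera call.
- bot.job_done(): hands the job in, once; it reports no verdict.
The state is a dict: "clock": time; "qpos": joint angles; "qd": joint speeds; "joint_efforts": joint torques, N m; "position": TCP position; "tool_rot": TCP orientation; "force": force on the tool from outside, world axes, zero at the start; "moment": the same for the moment, N m; "grip_width": finger opening in m.
Only numpy, scipy, OpenCV 4.12 (cv2) and the standard library are available. Lean on these libraries where they do the work, as an engineer would, in place of code of your own. Each camera call takes 0.05 s, during which the arm holds its last target.

## Working session

There is one attempt and no reset: what is moved stays moved. The work goes in short steps, Python scripts to look and compute and a shell command to move; the robot and the scene stay as the last step left them, time stands still between calls to the robot, and variables do not carry over. Pictures are saved under pics/ and viewed, and the job is handed in when it is done.

```bash
mkdir -p pics
cat > h.py <<'E'
import numpy as np, cv2
from workcell import bot
def cam(n):
    c=bot.camera_info(n)
    K=np.array([[c['fx'],0,c['cx']],[0,c['fy'],c['cy']],[0,0,1.]])
    return K,np.array(c['dist'],float),np.array(c['rvec'],float),np.array(c['tvec'],float)
def ray(n,uv):
    K,d,r,t=cam(n); p=cv2.undistortPoints(np.array([[uv]],float),K,d)[0,0]
    R=cv2.Rodrigues(r)[0]; return -R.T@t, R.T@np.array([p[0],p[1],1])
def onz(n,uv,z):
    o,d=ray(n,uv); return o+d*(z-o[2])/d[2]
def proj(n,P):
    K,d,r,t=cam(n); return cv2.projectPoints(np.array(P,float).reshape(-1,1,3),r,t,K,d)[0].reshape(-1,2)
def tri(a,b):
    (o1,d1),(o2,d2)=ray(*a),ray(*b)
    A=np.stack([d1,-d2],1); s=np.linalg.lstsq(A,o2-o1,rcond=None)[0]
    return (o1+d1*s[0]+o2+d2*s[1])/2, np.linalg.norm(o1+d1*s[0]-o2-d2*s[1])
def shot(n,f):
    im=bot.grab_frame(n); cv2.imwrite('pics/'+f,im[:,:,::-1]); return im
E
python3 - <<'E'
from h import *
shot('scene','s0.png');shot('top','t0.png')
for n in('scene','top'):
    K,d,r,t=cam(n);print(n,K[0,0],d,-cv2.Rodrigues(r)[0].T@t, cv2.Rodrigues(r)[0].round(2).tolist())
print(bot.observe())
E
```

```text
scene 500.8967915976485 [-0.14133092  0.          0.          0.          0.        ] [1.33961446 0.13086049 0.93052448] [[-0.15, 0.99, -0.0], [0.68, 0.1, -0.72], [-0.71, -0.11, -0.69]]
top 431.2272470115411 [-3.72874048e-05  0.00000000e+00  0.00000000e+00  0.00000000e+00
  0.00000000e+00] [0.30466494 0.0188495  1.21650794] [[-0.03, -1.0, 0.01], [-0.98, 0.03, -0.18], [0.18, -0.01, -0.98]]
{'clock': 0.1, 'qpos': array([-1.29719756,  0.5219639 , -0.0363314 ,  1.59996334,  0.02119719,
        1.02114951, -0.11279225]), 'qd': array([ 4.33020695e-04, -1.93642842e-03, -4.57038229e-05, -4.61805814e-04,
       -4.03422114e-04,  1.22622526e-03,  1.76320748e-03]), 'joint_efforts': array([ 4.04512612e-03, -9.28486419e+01,  1.98405616e+00, -3.70536947e+01,
        1.80817873e-02,  5.37348838e-03,  5.70635507e-06]), 'position': array([0.21058721, 0.58810531, 0.23077292]), 'tool_rot': array([-1.57087148e+00,  1.09661094e-03,  1.22699649e+00]), 'force': array([-0.30035134, -0.48529875,  0.07596596]), 'moment': array([ 0.03720093, -0.04209706, -0.04540206]), 'grip_width': 0.08542616867705032}
```

View pics/s0.png

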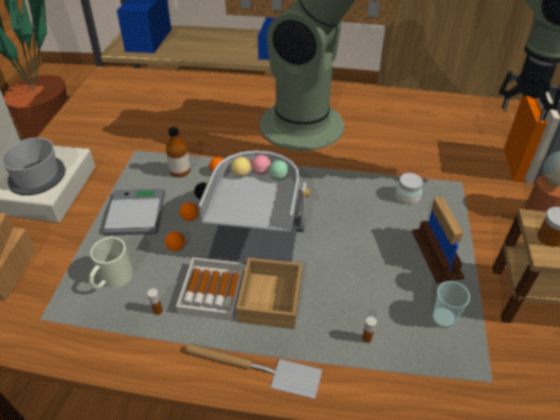

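View pics/t0.png

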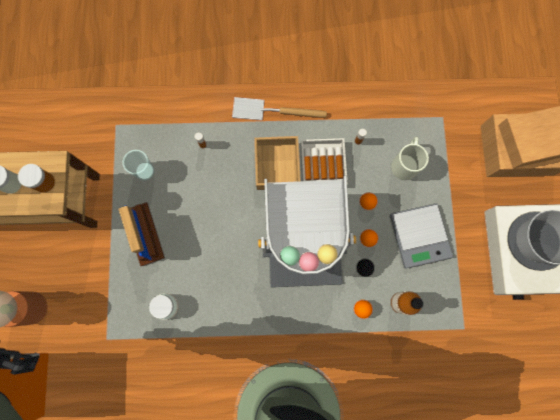

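The scene view shows the rack and blue scraper at (445,235), the box at (270,292), the tray at (210,287), and the balls at the back of the bowl at (240-280,165). In the top view the scraper is at (135,230), the bowl mouth at (305,182) and the box at (277,162). I'll look at enlarged crops next.

Run:
```python
import cv2
t=cv2.imread('pics/t0.png');s=cv2.imread('pics/s0.png')
cv2.imwrite('pics/c1.png',cv2.resize(t[125:295,245:365],None,fx=3.5,fy=3.5,interpolation=2))
cv2.imwrite('pics/c2.png',cv2.resize(t[190:280,110:175],None,fx=6,fy=6,interpolation=2))
cv2.imwrite('pics/c3.png',cv2.resize(s[190:290,400:480],None,fx=6,fy=6,interpolation=2))
cv2.imwrite('pics/c4.png',cv2.resize(s[145:330,170:320],None,fx=3.2,fy=3.2,interpolation=2))
```

```text
(no output)
```

View pics/c1.png

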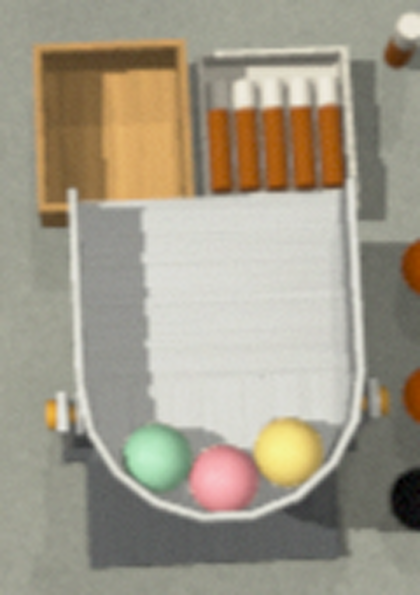

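View pics/c2.png

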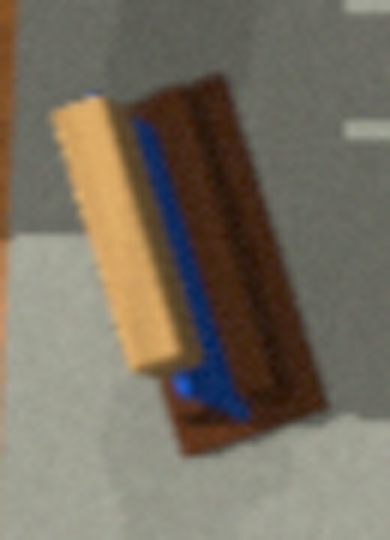

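View pics/c3.png

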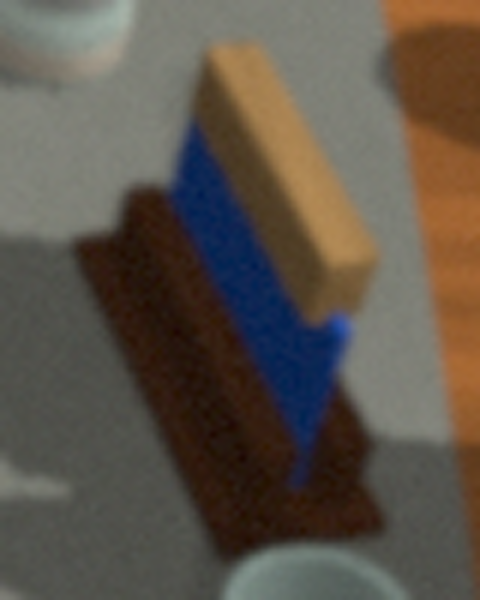

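View pics/c4.png

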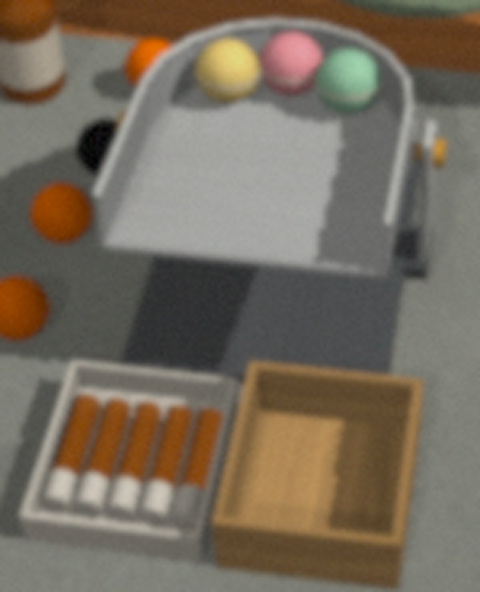

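Run:
```python
from h import *
T=lambda u,v:(245+(u+.5)/3.5-.5,125+(v+.5)/3.5-.5)
T2=lambda u,v:(110+u/6,190+v/6)
S3=lambda u,v:(400+u/6,190+v/6)
S4=lambda u,v:(170+u/3.2,145+v/3.2)
print('lip top',[onz('top',T(*p),.1404).round(4) for p in[(80,204),(350,194)]])
print('lip scene',[onz('scene',S4(*p),.1404).round(4) for p in[(103,245),(392,272)]])
print('tri',tri(('top',T(80,204)),('scene',S4(392,272))),tri(('top',T(350,194)),('scene',S4(103,245))))
print('box top',[onz('top',T(*p),.055).round(4) for p in[(35,47),(187,41),(192,195),(40,208)]])
print('box scene',[onz('scene',S4(*p),.055).round(4) for p in[(250,362),(424,380),(402,548),(214,530)]])
print('handle top',[onz('top',T2(*p),.135).round(4) for p in[(50,113),(100,95),(197,355),(135,373)]])
print('handle sc',[onz('scene',S3(*p),.135).round(4) for p in[(210,48),(258,42),(377,255),(322,265)]])
print('rack top',[onz('top',T2(*p),.01).round(4) for p in[(328,408),(185,455)]])
print('rack sc',[onz('scene',S3(*p),.01).round(4) for p in[(75,243),(225,555),(383,525)]])
print('plate',[onz('top',T(*p),.006).round(4) for p in[(88,567),(345,555)]])
b=[T(157,457),T(223,478),T(288,452)]; s=[S4(347,78),S4(291,62),S4(228,69)]
for a,c in zip(b,s): print('ball',tri(('top',a),('scene',c)))
```

```text
lip top [array([0.6016, 0.0375, 0.1404]), array([ 0.6041, -0.1619,  0.1404])]
lip scene [array([ 0.6035, -0.1525,  0.1404]), array([0.5987, 0.0481, 0.1404])]
tri (array([0.60066598, 0.04286774, 0.14192598]), np.float64(0.01078802236223189)) (array([ 0.60316564, -0.15732037,  0.14018632]), np.float64(0.009146683616274718))
box top [array([0.7576, 0.0725, 0.055 ]), array([ 0.7596, -0.0508,  0.055 ]), array([ 0.6303, -0.0503,  0.055 ]), array([0.6228, 0.0709, 0.055 ])]
box scene [array([ 0.6212, -0.0492,  0.055 ]), array([0.6189, 0.0751, 0.055 ]), array([0.7602, 0.0777, 0.055 ]), array([ 0.765, -0.045,  0.055])]
handle top [array([0.5446, 0.4205, 0.135 ]), array([0.5519, 0.3995, 0.135 ]), array([0.4392, 0.3549, 0.135 ]), array([0.4323, 0.3806, 0.135 ])]
handle sc [array([0.4415, 0.3669, 0.135 ]), array([0.435 , 0.3865, 0.135 ]), array([0.5461, 0.4214, 0.135 ]), array([0.5542, 0.4001, 0.135 ])]
rack top [array([0.4283, 0.332 , 0.01  ]), array([0.4082, 0.3979, 0.01  ])]
rack sc [array([0.4332, 0.3369, 0.01  ]), array([0.5931, 0.3896, 0.01  ]), array([0.5697, 0.4538, 0.01  ])]
plate [array([0.3412, 0.0401, 0.006 ]), array([ 0.345 , -0.1643,  0.006 ])]
ball (array([ 0.41237822, -0.01208122,  0.15008655]), np.float64(0.0018706756311659511))
ball (array([ 0.39647045, -0.05832573,  0.14735638]), np.float64(0.0020716542378816597))
ball (array([ 0.41346863, -0.10473178,  0.14864794]), np.float64(0.002784390289707913))
```

Run:
```python
from h import *
O=np.array([.449,-.060]);a=.018;th=0.0
c,s=np.cos(a),np.sin(a)
def W(x,y,z,tilt=-.1+0.0):
    # bowl coords rel hinge, level frame; at rest lip up .10
    X=x*np.cos(tilt)+z*np.sin(tilt)  # lip up
    Z=-x*np.sin(tilt)+z*np.cos(tilt)+.115
    return [O[0]+c*X-s*y,O[1]+s*X+c*y,Z]
ang=np.linspace(np.pi/2,3*np.pi/2,15)
def path(z,r): return [(.155,r)]+[(.02+r*np.cos(t),r*np.sin(t)) for t in ang]+[(.155,-r)]
for n,f,box in(('top','t0.png',(245,125,120,170)),('scene','s0.png',(170,145,150,185))):
    im=cv2.imread('pics/'+f);x0,y0,w,h=box;k=3.5 if n=='top' else 3.2
    im=cv2.resize(im[y0:y0+h,x0:x0+w],None,fx=k,fy=k,interpolation=2)
    def dr(P,col,cl=False):
        p=(proj(n,P)-[x0,y0]+.5)*k-.5
        cv2.polylines(im,[np.round(p).astype(int)],cl,col,1)
    dr([W(x,y,.055) for x,y in path(0,.0985)],(0,0,255))
    dr([W(x,y,.01) for x,y in path(0,.097)],(0,255,0),True)
    B=O+np.array([c*.243-s*.068,s*.243+c*.068]);print(B)
    for hh in(.055,.0):
        dr([[B[0]+c*x-s*y,B[1]+s*x+c*y,hh] for x,y in((-.07,-.062),(.07,-.062),(.07,.062),(-.07,.062))],(255,0,0),True)
    dr([[O[0]+c*x-s*y,O[1]+s*x+c*y,.135] for x,y in((0,-.113),(0,.113))],(255,0,255))
    cv2.imwrite('pics/o_%s.png'%n,im)
```

```text
[0.6907367  0.01236275]
[0.6907367  0.01236275]
```

View pics/o_top.png

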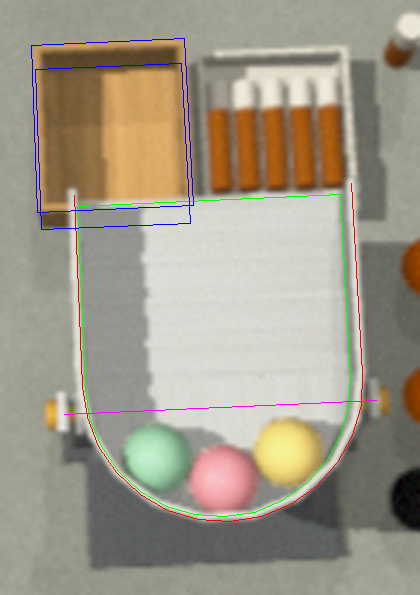

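View pics/o_scene.png

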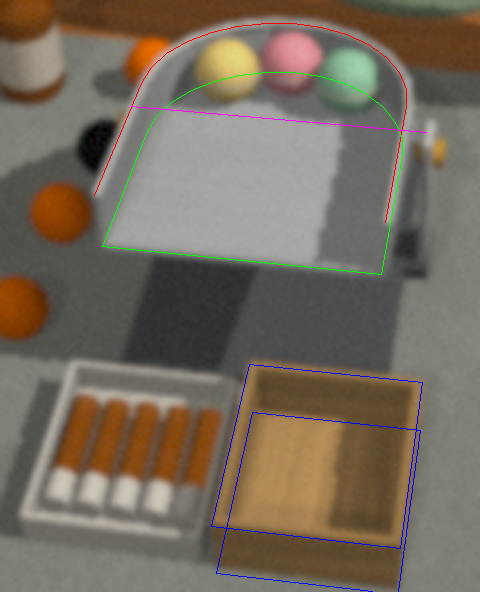

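What could be taken for the scraper:
- **Spatula** on the bench, scene (255,365): metal blade with a round wooden handle, so not it.
- **Blue bins** at the back, scene (145,25): no handle, so not them.
- **Blue card with a wooden bar handle in a dark slotted rack**, scene (445,235): this fits the description, and the c3/c2 crops confirm it.

The look-alikes of the balls are orange or black and lie outside the bowl.

I estimate the scraper at about (0.493, 0.391) with its axis at 0.325 rad. The stand is at (0.449, -0.059) with yaw 0.018.

Next I'll move above the handle and turn the tool to yaw -1.246.

```bash
python3 -m crank '[{"hand":0,"dx":-90,"dy":0,"dz":-332,"yaw":1.2},{"hand":0,"dx":-90,"dy":0,"dz":-332,"yaw":1.2},{"hand":0,"dx":-90,"dy":0,"dz":-332,"yaw":1.2},{"hand":0,"dx":-90,"dy":0,"dz":-332,"yaw":1.2},{"hand":0,"dx":-90,"dy":0,"dz":-332,"yaw":1.2},{"hand":0,"dx":-90,"dy":0,"dz":-332,"yaw":1.2},{"hand":0,"dx":-90,"dy":0,"dz":-332,"yaw":1.2},{"hand":0,"dx":-90,"dy":0,"dz":-332,"yaw":1.2},{"hand":0,"dx":-90,"dy":0,"dz":-332,"yaw":1.2},{"hand":0,"dx":-90,"dy":0,"dz":-332,"yaw":1.2},{"hand":0,"dx":-90,"dy":0,"dz":-332,"yaw":1.2}]' 100
python3 -m crank '[{"hand":0,"dx":0,"dy":0,"dz":0,"yaw":1.27},{"hand":0,"dx":0,"dy":0,"dz":0,"yaw":1.27},{"hand":0,"dx":0,"dy":0,"dz":0,"yaw":1.27},{"hand":0,"dx":0,"dy":0,"dz":0,"yaw":1.27},{"hand":0,"dx":0,"dy":0,"dz":0,"yaw":1.27},{"hand":0,"dx":0,"dy":0,"dz":0,"yaw":1.27},{"hand":0,"dx":0,"dy":0,"dz":0,"yaw":1.27},{"hand":0,"dx":0,"dy":0,"dz":0,"yaw":1.27},{"hand":0,"dx":0,"dy":0,"dz":0,"yaw":1.27},{"hand":0,"dx":0,"dy":0,"dz":0,"yaw":1.27},{"hand":0,"dx":0,"dy":0,"dz":0,"yaw":1.27},{"hand":0,"dx":0,"dy":0,"dz":0,"yaw":1.27}]'
python3 -c "
from h import *
print(bot.observe()['qpos'].round(3));shot('scene','s1.png');shot('top','t1.png')
a=cv2.imread('pics/s1.png');b=cv2.imread('pics/t1.png')
cv2.imwrite('pics/c5.png',np.hstack([cv2.resize(a[110:310,370:520],None,fx=2.6,fy=2.6),cv2.resize(b[150:300,90:202],None,fx=3.46,fy=3.46)[:520]]))"
```

```text
clock: 1.02
position: [0.4935, 0.3909, 0.2308]
tool_rot: [-1.572, 0.0, 0.021]
force: [-0.7, -0.1, -0.8]
grip_width: 0.0853
clock: 2.02
position: [0.4922, 0.3923, 0.2309]
tool_rot: [-1.571, -0.0, -1.238]
force: [-0.5, 0.3, 0.1]
grip_width: 0.0853
[-1.17   0.611  0.633  1.611 -0.401  1.054 -1.66 ]Traceback (most recent call last):
  File "<string>", line 5, in <module>
    cv2.imwrite('pics/c5.png',np.hstack([cv2.resize(a[110:310,370:520],None,fx=2.6,fy=2.6),cv2.resize(b[150:300,90:202],None,fx=3.46,fy=3.46)[:520]]))
                              ~~~~~~~~~^^^^^^^^^^^^^^^^^^^^^^^^^^^^^^^^^^^^^^^^^^^^^^^^^^^^^^^^^^^^^^^^^^^^^^^^^^^^^^^^^^^^^^^^^^^^^^^^^^^^^^^^^^^^^^
    return _nx.concatenate(arrs, 1, dtype=dtype, casting=casting)
           ~~~~~~~~~~~~~~~^^^^^^^^^^^^^^^^^^^^^^^^^^^^^^^^^^^^^^^
ValueError: all the input array dimensions except for the concatenation axis must match exactly, but along dimension 0, the array at index 0 has size 520 and the array at index 1 has size 519
```

```bash
python3 -c "
from h import *
a=cv2.imread('pics/s1.png');b=cv2.imread('pics/t1.png')
cv2.imwrite('pics/c5.png',np.hstack([cv2.resize(a[110:310,370:520],(390,520)),cv2.resize(b[150:300,90:202],(388,520))]))"
```

```text
(no output)
```

View pics/c5.png

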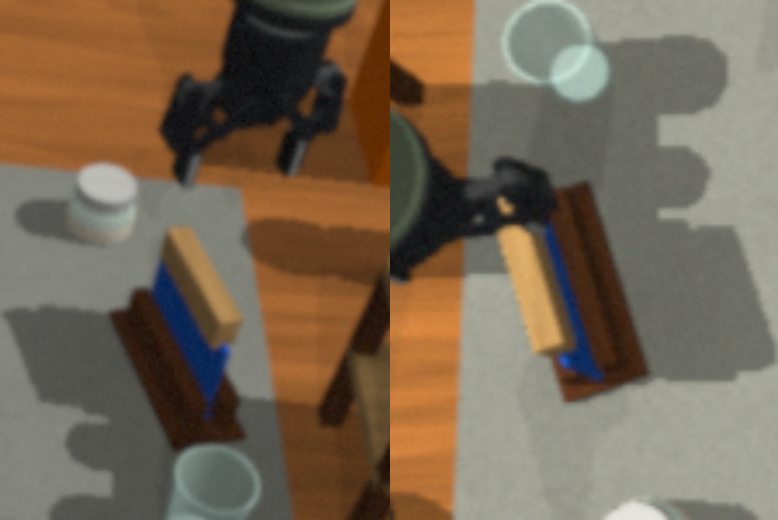

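```bash
python3 -c "
from h import *
P=bot.observe();p=P['position'];y=P['tool_rot'][2];d=np.array([np.cos(y),np.sin(y),0])
for n in('scene','top'): print(n,proj(n,[p,p+d*.0427,p-d*.0427,p+[0,0,.013]+d*.0427,p+[0,0,.013]-d*.0427]).round(1).tolist(), proj(n,[[.492,.392,.135]]).round(1).tolist())
print(p,P['tool_rot'])"
```

```text
scene [[457.7, 182.6], [439.7, 184.9], [475.3, 180.3], [441.0, 180.3], [476.9, 175.8]] [[447.5, 214.0]]
top [[114.7, 221.9], [132.3, 215.5], [96.9, 228.3], [130.4, 214.4], [94.5, 227.4]] [[128.8, 228.8]]
[0.49253412 0.39207104 0.23115078] [-1.57115703e+00 -1.69373017e-05 -1.23719527e+00]
```

```bash
python3 -m crank '[{"hand":0,"dx":0,"dy":40,"dz":0,"yaw":0},{"hand":0,"dx":0,"dy":75,"dz":0,"yaw":0},{"hand":0,"dx":0,"dy":105,"dz":0,"yaw":0},{"hand":0,"dx":0,"dy":125,"dz":0,"yaw":0},{"hand":0,"dx":0,"dy":134,"dz":0,"yaw":0},{"hand":0,"dx":0,"dy":134,"dz":0,"yaw":0},{"hand":0,"dx":0,"dy":134,"dz":0,"yaw":0}]'
python3 -m crank '[{"hand":0.4,"dx":0,"dy":0,"dz":0,"yaw":0},{"hand":0.6,"dx":0,"dy":0,"dz":0,"yaw":0},{"hand":1,"dx":0,"dy":0,"dz":0,"yaw":0},{"hand":1,"dx":0,"dy":0,"dz":0,"yaw":0},{"hand":1,"dx":0,"dy":0,"dz":0,"yaw":0},{"hand":1,"dx":0,"dy":0,"dz":0,"yaw":0},{"hand":1,"dx":0,"dy":0,"dz":0,"yaw":0},{"hand":1,"dx":0,"dy":0,"dz":0,"yaw":0}]' 100
python3 -c "
from h import *
shot('scene','s2.png');shot('top','t2.png')
a=cv2.imread('pics/s2.png');b=cv2.imread('pics/t2.png')
cv2.imwrite('pics/c6.png',np.hstack([cv2.resize(a[110:310,370:520],(390,520)),cv2.resize(b[150:300,90:202],(388,520))]))"
```

```text
clock: 2.7
position: [0.4933, 0.3918, 0.0981]
tool_rot: [-1.57, 0.0, -1.242]
force: [0.7, -0.6, 0.7]
grip_width: 0.0853
clock: 3.37
position: [0.4931, 0.3922, 0.098]
tool_rot: [-1.57, 0.001, -1.243]
force: [-0.4, 0.4, 7.0]
grip_width: 0.0226
```

View pics/c6.png

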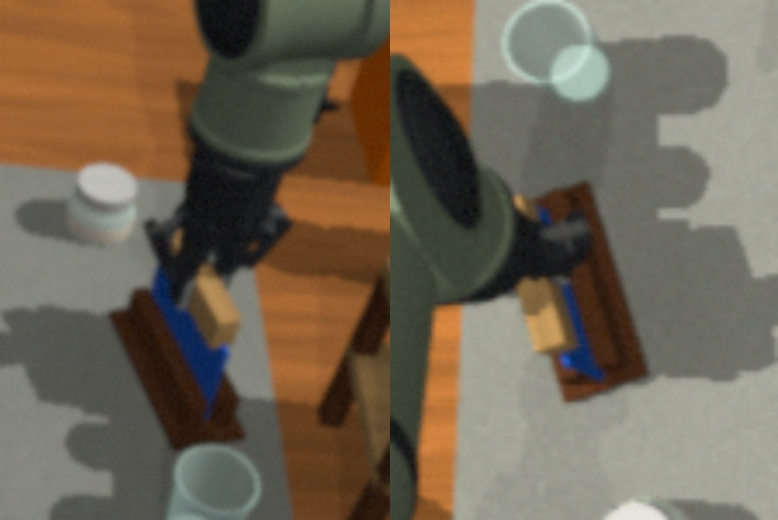

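The scraper is gripped near the middle of its handle, with an opening of 22.6 mm. I'll lift it straight up.

```bash
python3 -m crank '[{"hand":1,"dx":0,"dy":-15,"dz":0,"yaw":0},{"hand":1,"dx":0,"dy":-40,"dz":0,"yaw":0},{"hand":1,"dx":0,"dy":-75,"dz":0,"yaw":0},{"hand":1,"dx":0,"dy":-110,"dz":0,"yaw":0},{"hand":1,"dx":0,"dy":-145,"dz":0,"yaw":0},{"hand":1,"dx":0,"dy":-180,"dz":0,"yaw":0},{"hand":1,"dx":0,"dy":-200,"dz":0,"yaw":0},{"hand":1,"dx":0,"dy":-200,"dz":0,"yaw":0}]'
python3 - <<'E'
from h import *
P=bot.observe();p=P['position'];y=P['tool_rot'][2]
d=np.array([.561,-.0825])-p[:2]
print(p,P['tool_rot'],'dx',d@[np.cos(y),np.sin(y)],'dz',d@[-np.sin(y),np.cos(y)],'yaw',-(-.562-y))
shot('scene','s3.png')
E
```

```text
clock: 4.13
position: [0.4943, 0.3923, 0.3019]
tool_rot: [-1.565, 0.003, -1.243]
force: [0.6, 1.3, -1.7]
grip_width: 0.0231
[0.49425086 0.39226849 0.3018675 ] [-1.56541011  0.00262452 -1.24314301] dx 0.4709922331314386 dz -0.08959288965791916 yaw -0.6811430062865209
```

View pics/s3.png

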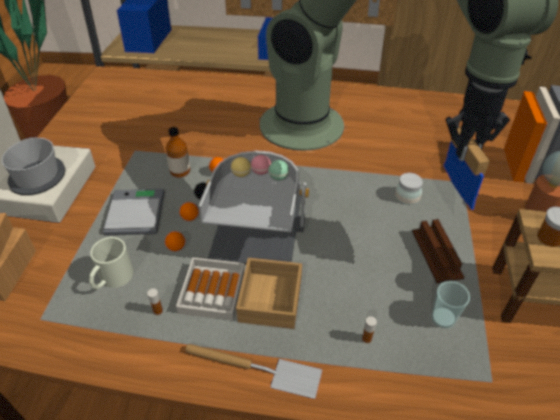

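The rack at (440,250) is empty and the scraper hangs straight at (465,175). I'll carry it to above the mouth.

```bash
python3 -m crank '[{"hand":1,"dx":20,"dy":0,"dz":-4,"yaw":-0.04},{"hand":1,"dx":55,"dy":0,"dz":-10,"yaw":-0.1},{"hand":1,"dx":95,"dy":0,"dz":-18,"yaw":-0.17},{"hand":1,"dx":135,"dy":0,"dz":-26,"yaw":-0.24},{"hand":1,"dx":175,"dy":0,"dz":-34,"yaw":-0.31},{"hand":1,"dx":215,"dy":0,"dz":-42,"yaw":-0.38},{"hand":1,"dx":255,"dy":0,"dz":-50,"yaw":-0.45},{"hand":1,"dx":295,"dy":0,"dz":-58,"yaw":-0.52},{"hand":1,"dx":335,"dy":0,"dz":-66,"yaw":-0.59},{"hand":1,"dx":375,"dy":0,"dz":-74,"yaw":-0.65},{"hand":1,"dx":415,"dy":0,"dz":-80,"yaw":-0.68},{"hand":1,"dx":445,"dy":0,"dz":-86,"yaw":-0.68}]'
python3 -m crank '[{"hand":1,"dx":20,"dy":0,"dz":-2,"yaw":0},{"hand":1,"dx":22,"dy":0,"dz":-15,"yaw":0},{"hand":1,"dx":22,"dy":0,"dz":-15,"yaw":0},{"hand":1,"dx":22,"dy":0,"dz":-15,"yaw":0}]'
python3 - <<'E'
from h import *
P=bot.observe();p=P['position'];y=P['tool_rot'][2]
d=np.array([.561,-.0825])-p[:2]
print(p,P['tool_rot'],'dx',d@[np.cos(y),np.sin(y)],'dz',d@[-np.sin(y),np.cos(y)],'yaw',-(-.562-y))
a=shot('scene','s4.png')[:,:,::-1];b=shot('top','t4.png')[:,:,::-1]
cv2.imwrite('pics/c7.png',np.hstack([cv2.resize(a[100:300,160:310],(390,520)),cv2.resize(b[120:280,245:365],(390,520))]))
E
```

```text
clock: 5.18
position: [0.5542, -0.0606, 0.2964]
tool_rot: [-1.572, 0.001, -0.562]
force: [1.2, -0.4, -2.7]
grip_width: 0.0231
clock: 5.52
position: [0.5647, -0.0817, 0.2964]
tool_rot: [-1.572, 0.001, -0.564]
force: [-0.2, 0.3, -1.6]
grip_width: 0.0228
[ 0.56469935 -0.08169558  0.29640159] [-1.57161128e+00  1.40051110e-03 -5.63990593e-01] dx -0.0026964085835098407 dz -0.0026573726455051436 yaw -0.001990592671553104
```

View pics/c7.png

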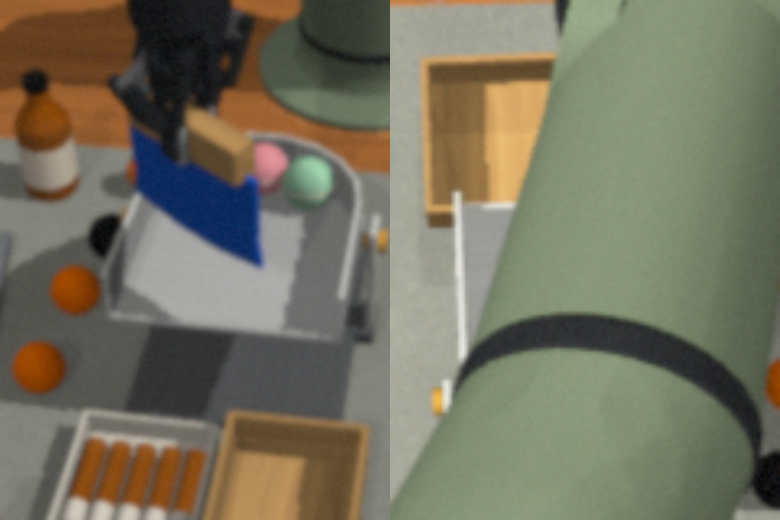

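```bash
python3 -m crank '[{"hand":1,"dx":-3,"dy":0,"dz":-3,"yaw":0},{"hand":1,"dx":-3,"dy":20,"dz":-3,"yaw":0},{"hand":1,"dx":-3,"dy":40,"dz":-3,"yaw":0},{"hand":1,"dx":-3,"dy":50,"dz":-3,"yaw":0},{"hand":1,"dx":-3,"dy":58,"dz":-3,"yaw":0},{"hand":1,"dx":-3,"dy":60,"dz":-3,"yaw":0},{"hand":1,"dx":-3,"dy":60,"dz":-3,"yaw":0}]'
python3 - <<'E'
from h import *
P=bot.observe();print(P['position'],P['tool_rot'])
a=shot('scene','s5.png')[:,:,::-1]
cv2.imwrite('pics/c8.png',cv2.resize(a[110:310,160:320],(640,800))[:600])
for f in ['c8']: pass
E
```

```text
clock: 6.2
position: [0.5612, -0.0824, 0.2373]
tool_rot: [-1.571, 0.0, -0.563]
force: [-0.5, -0.3, -0.8]
grip_width: 0.0228
[ 0.56120972 -0.08244113  0.23734286] [-1.57099269e+00  1.54390527e-04 -5.62780947e-01]
```

View pics/c8.png

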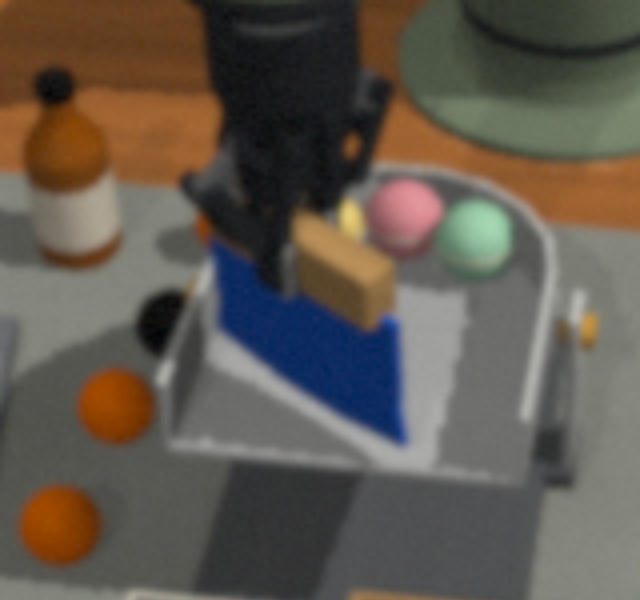

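The scraper is slanted in the mouth with its front end at (405,445). The gap to the box-side wall at (530,480) is about 65 mm. I'll press slowly.

```bash
python3 -m crank '[{"hand":1,"dx":0,"dy":6,"dz":0,"yaw":0},{"hand":1,"dx":0,"dy":12,"dz":0,"yaw":0},{"hand":1,"dx":0,"dy":17,"dz":0,"yaw":0},{"hand":1,"dx":0,"dy":21,"dz":0,"yaw":0},{"hand":1,"dx":0,"dy":24,"dz":0,"yaw":0},{"hand":1,"dx":0,"dy":27,"dz":0,"yaw":0},{"hand":1,"dx":0,"dy":30,"dz":0,"yaw":0},{"hand":1,"dx":0,"dy":31,"dz":0,"yaw":0}]'
python3 - <<'E'
from h import *
a=shot('scene','s6.png')[:,:,::-1]
cv2.imwrite('pics/c9.png',cv2.resize(a[110:310,160:320],(480,600)))
E
```

```text
clock: 6.92
position: [0.5618, -0.0825, 0.2062]
tool_rot: [-1.57, -0.001, -0.563]
force: [3.3, 1.3, 5.9]
grip_width: 0.0231
```

View pics/c9.png

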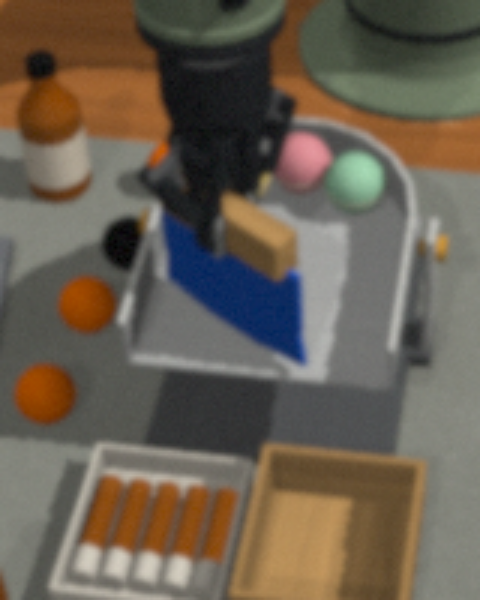

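The bowl is roughly level and the balls are still at the back. I'll press on in small steps.

```bash
python3 -m crank '[{"hand":1,"dx":0,"dy":2,"dz":0,"yaw":0},{"hand":1,"dx":0,"dy":4,"dz":0,"yaw":0},{"hand":1,"dx":0,"dy":4,"dz":0,"yaw":0},{"hand":1,"dx":0,"dy":4,"dz":0,"yaw":0},{"hand":1,"dx":0,"dy":4,"dz":0,"yaw":0},{"hand":1,"dx":0,"dy":4,"dz":0,"yaw":0},{"hand":1,"dx":0,"dy":4,"dz":0,"yaw":0},{"hand":1,"dx":0,"dy":4,"dz":0,"yaw":0}]'
python3 - <<'E'
from h import *
a=shot('scene','s7.png')[:,:,::-1]
cv2.imwrite('pics/c10.png',cv2.resize(a[110:310,160:320],(480,600)))
E
```

```text
clock: 7.63
position: [0.5611, -0.0828, 0.2023]
tool_rot: [-1.571, 0.0, -0.563]
force: [2.4, 0.1, 3.6]
grip_width: 0.0229
```

View pics/c10.png

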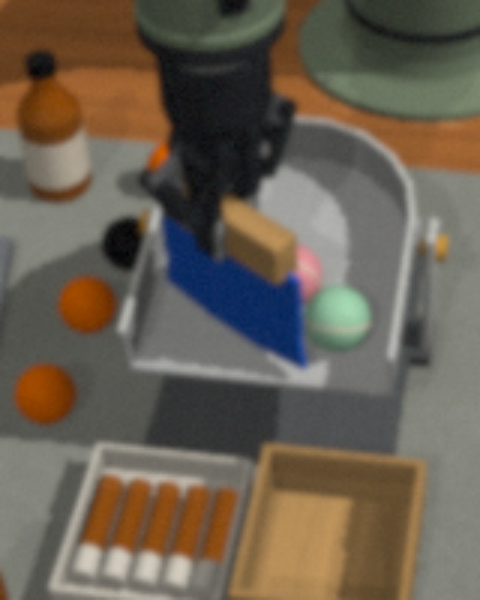

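The green ball is at the gap (338,317), pink is behind it, and yellow is hidden. I'll press a little further.

```bash
python3 -m crank '[{"hand":1,"dx":0,"dy":1,"dz":0,"yaw":0},{"hand":1,"dx":0,"dy":2,"dz":0,"yaw":0},{"hand":1,"dx":0,"dy":3,"dz":0,"yaw":0},{"hand":1,"dx":0,"dy":3,"dz":0,"yaw":0},{"hand":1,"dx":0,"dy":3,"dz":0,"yaw":0},{"hand":1,"dx":0,"dy":3,"dz":0,"yaw":0},{"hand":1,"dx":0,"dy":3,"dz":0,"yaw":0},{"hand":1,"dx":0,"dy":3,"dz":0,"yaw":0},{"hand":1,"dx":0,"dy":3,"dz":0,"yaw":0},{"hand":1,"dx":0,"dy":3,"dz":0,"yaw":0}]'
python3 - <<'E'
from h import *
a=shot('scene','s8.png')[:,:,::-1]
cv2.imwrite('pics/c11.png',cv2.resize(a[110:310,160:320],(480,600)))
E
```

```text
clock: 8.52
position: [0.5612, -0.0826, 0.1994]
tool_rot: [-1.571, 0.0, -0.563]
force: [1.7, -0.2, 5.7]
grip_width: 0.0227
```

View pics/c11.png

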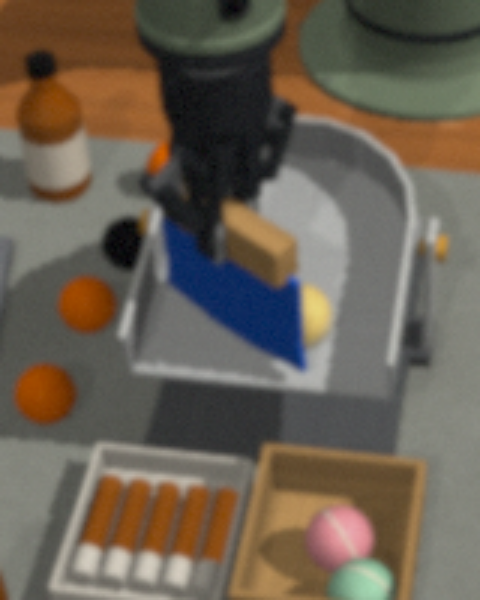

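Two balls, pink (340,535) and green (362,580), are in the box. Yellow is coming round the end of the scraper at (317,315). I'll hold here.

```bash
python3 -m crank '[{"hand":1,"dx":0,"dy":1,"dz":0,"yaw":0},{"hand":1,"dx":0,"dy":1,"dz":0,"yaw":0},{"hand":1,"dx":0,"dy":1,"dz":0,"yaw":0},{"hand":1,"dx":0,"dy":1,"dz":0,"yaw":0},{"hand":1,"dx":0,"dy":1,"dz":0,"yaw":0},{"hand":1,"dx":0,"dy":1,"dz":0,"yaw":0},{"hand":1,"dx":0,"dy":1,"dz":0,"yaw":0},{"hand":1,"dx":0,"dy":1,"dz":0,"yaw":0},{"hand":1,"dx":0,"dy":1,"dz":0,"yaw":0},{"hand":1,"dx":0,"dy":1,"dz":0,"yaw":0}]'
python3 - <<'E'
from h import *
a=shot('scene','s9.png')[:,:,::-1]
cv2.imwrite('pics/c12.png',cv2.resize(a[110:340,160:320],(417,600)))
E
```

```text
clock: 9.4
position: [0.5612, -0.0826, 0.1984]
tool_rot: [-1.571, -0.0, -0.563]
force: [1.0, -0.2, 4.9]
grip_width: 0.0232
```

View pics/c12.png

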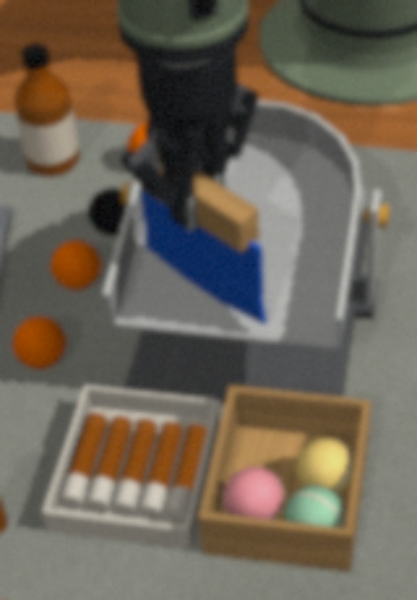

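All three balls are in the box: pink (253,492), yellow (323,463), green (313,505). I'll raise slowly so the bowl follows up, then go clear.

```bash
python3 -m crank '[{"hand":1,"dx":0,"dy":-5,"dz":0,"yaw":0},{"hand":1,"dx":0,"dy":-11,"dz":0,"yaw":0},{"hand":1,"dx":0,"dy":-18,"dz":0,"yaw":0},{"hand":1,"dx":0,"dy":-25,"dz":0,"yaw":0},{"hand":1,"dx":0,"dy":-32,"dz":0,"yaw":0},{"hand":1,"dx":0,"dy":-40,"dz":0,"yaw":0},{"hand":1,"dx":0,"dy":-55,"dz":0,"yaw":0},{"hand":1,"dx":0,"dy":-75,"dz":0,"yaw":0},{"hand":1,"dx":0,"dy":-95,"dz":0,"yaw":0},{"hand":1,"dx":0,"dy":-110,"dz":0,"yaw":0},{"hand":1,"dx":0,"dy":-110,"dz":0,"yaw":0}]'
python3 - <<'E'
from h import *
P=bot.observe();p=P['position'];y=P['tool_rot'][2]
d=np.array([.4931,.3922])-p[:2]
print(p,P['tool_rot'],'dx',d@[np.cos(y),np.sin(y)],'dz',d@[-np.sin(y),np.cos(y)],'yaw',-(-1.243-y))
E
```

```text
clock: 10.37
position: [0.5621, -0.0829, 0.3115]
tool_rot: [-1.569, -0.003, -0.563]
force: [-0.2, -0.4, -1.5]
grip_width: 0.023
[ 0.56210152 -0.08288899  0.3114571 ] [-1.56858306 -0.00319411 -0.56321889] dx -0.31199868326978636 dz 0.3648665171532725 yaw 0.6797811061367479
```

```bash
python3 -m crank '[{"hand":1,"dx":-13,"dy":0,"dz":15,"yaw":0.03},{"hand":1,"dx":-38,"dy":0,"dz":45,"yaw":0.08},{"hand":1,"dx":-63,"dy":0,"dz":74,"yaw":0.14},{"hand":1,"dx":-88,"dy":0,"dz":103,"yaw":0.2},{"hand":1,"dx":-113,"dy":0,"dz":132,"yaw":0.26},{"hand":1,"dx":-138,"dy":0,"dz":161,"yaw":0.32},{"hand":1,"dx":-163,"dy":0,"dz":190,"yaw":0.38},{"hand":1,"dx":-188,"dy":0,"dz":220,"yaw":0.44},{"hand":1,"dx":-213,"dy":0,"dz":249,"yaw":0.5},{"hand":1,"dx":-238,"dy":0,"dz":278,"yaw":0.56},{"hand":1,"dx":-263,"dy":0,"dz":307,"yaw":0.62},{"hand":1,"dx":-285,"dy":0,"dz":334,"yaw":0.68}]'
python3 -m crank '[{"hand":1,"dx":0,"dy":0,"dz":0,"yaw":0},{"hand":1,"dx":0,"dy":0,"dz":0,"yaw":0}]'
python3 - <<'E'
from h import *
P=bot.observe();p=P['position'];y=P['tool_rot'][2]
d=np.array([.4931,.3922])-p[:2]
print(p,P['tool_rot'],'dx',d@[np.cos(y),np.sin(y)],'dz',d@[-np.sin(y),np.cos(y)],'yaw',-(-1.243-y))
E
```

```text
clock: 11.37
position: [0.4972, 0.3544, 0.3079]
tool_rot: [-1.572, 0.0, -1.245]
force: [0.6, 0.2, -1.3]
grip_width: 0.0229
clock: 11.53
position: [0.4973, 0.354, 0.3071]
tool_rot: [-1.572, -0.001, -1.24]
force: [-0.2, -0.6, -2.1]
grip_width: 0.0226
[0.49729227 0.35398349 0.30712759] [-1.57228744e+00 -9.14055363e-04 -1.23971519e+00] dx -0.037503790599926035 dz 0.008458282330029803 yaw 0.0032848138720336095
```

```bash
python3 -m crank '[{"hand":1,"dx":-20,"dy":0,"dz":4,"yaw":0},{"hand":1,"dx":-37.5,"dy":0,"dz":8,"yaw":0},{"hand":1,"dx":-37.5,"dy":35,"dz":8,"yaw":0},{"hand":1,"dx":-37.5,"dy":70,"dz":8,"yaw":0},{"hand":1,"dx":-37.5,"dy":105,"dz":8,"yaw":0},{"hand":1,"dx":-37.5,"dy":125,"dz":8,"yaw":0},{"hand":1,"dx":-37.5,"dy":135,"dz":8,"yaw":0},{"hand":1,"dx":-37.5,"dy":135,"dz":8,"yaw":0},{"hand":1,"dx":-37.5,"dy":135,"dz":8,"yaw":0}]'
python3 - <<'E'
from h import *
P=bot.observe();print(P['position'],P['tool_rot'])
a=shot('scene','s10.png')[:,:,::-1];b=shot('top','t10.png')[:,:,::-1]
cv2.imwrite('pics/c13.png',np.hstack([cv2.resize(a[170:300,390:490],(400,520),interpolation=2),cv2.resize(b[180:290,90:175],(400,518),interpolation=2)[:518].copy() if 0 else cv2.resize(b[180:290,90:175],(400,520),interpolation=2)]))
E
```

```text
clock: 12.28
position: [0.4946, 0.3896, 0.1742]
tool_rot: [-1.57, -0.0, -1.244]
force: [0.0, -0.4, -1.6]
grip_width: 0.0229
[0.49463141 0.38956805 0.17417441] [-1.57019317e+00 -5.76545873e-05 -1.24383086e+00]
```

View pics/c13.png

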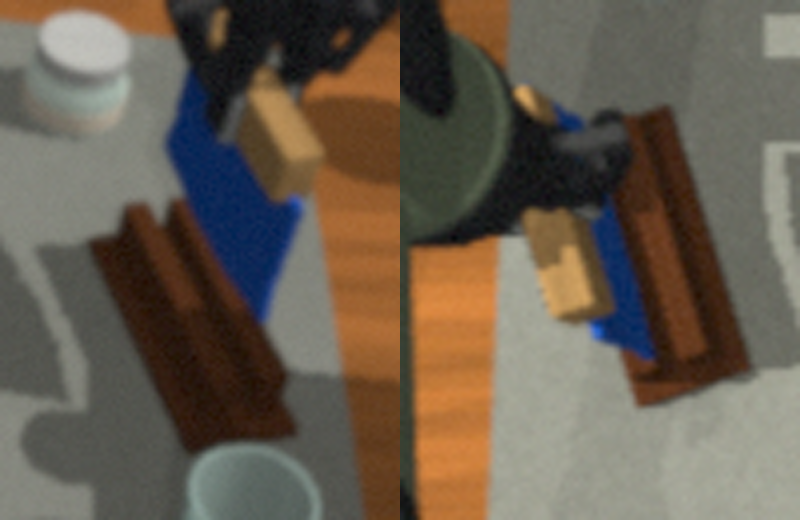

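```bash
python3 -c "
from h import *
print(proj('scene',[[.5609,.4121,.092],[.4283,.3671,.092]]),proj('top',[[.4283,.3671,.092]]))
print(90+655/400*85,180+358/520*110)"
```

```text
[[454.57312915 249.89707348]
 [430.93330692 207.24904692]] [[143.08587903 255.35813144]]
229.1875 255.73076923076923
```

The predicted bottom corners match the picture to about 1 px, so the scraper hasn't slipped in the grip. I'll shift 3 mm to the stored grasp line and lower.

```bash
python3 -m crank '[{"hand":1,"dx":-3,"dy":0,"dz":-0.5,"yaw":0},{"hand":1,"dx":-3,"dy":8,"dz":-0.5,"yaw":0},{"hand":1,"dx":-3,"dy":18,"dz":-0.5,"yaw":0},{"hand":1,"dx":-3,"dy":28,"dz":-0.5,"yaw":0},{"hand":1,"dx":-3,"dy":34,"dz":-0.5,"yaw":0},{"hand":1,"dx":-3,"dy":40,"dz":-0.5,"yaw":0},{"hand":1,"dx":-3,"dy":46,"dz":-0.5,"yaw":0},{"hand":1,"dx":-3,"dy":50,"dz":-0.5,"yaw":0},{"hand":1,"dx":-3,"dy":50,"dz":-0.5,"yaw":0}]'
python3 - <<'E'
from h import *
P=bot.observe();print(P['position'],P['tool_rot'],P['moment'])
a=shot('scene','s11.png')[:,:,::-1];b=shot('top','t11.png')[:,:,::-1]
cv2.imwrite('pics/c14.png',np.hstack([cv2.resize(a[170:300,390:490],(400,520),interpolation=2),cv2.resize(b[180:290,90:175],(400,520),interpolation=2)]))
E
```

```text
clock: 13.13
position: [0.4923, 0.3924, 0.1224]
tool_rot: [-1.572, -0.001, -1.243]
force: [-0.3, -0.5, -1.4]
grip_width: 0.0227
[0.49229418 0.39244606 0.12236273] [-1.57179134e+00 -5.40254169e-04 -1.24320688e+00] [-0.01372258  0.02245523 -0.04662253]
```

View pics/c14.png

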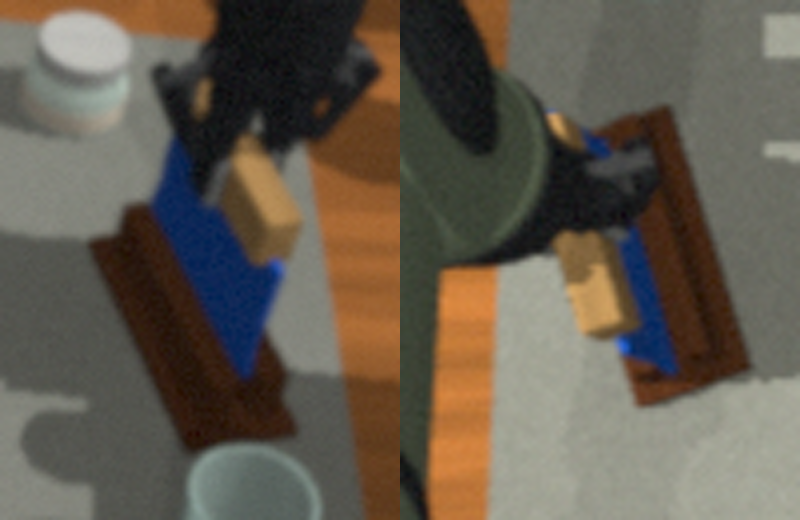

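The scraper is in the slot with no contact force, still about 24 mm up. I'll lower the rest of the way.

```bash
python3 -m crank '[{"hand":1,"dx":0,"dy":8,"dz":0,"yaw":0},{"hand":1,"dx":0,"dy":15,"dz":0,"yaw":0},{"hand":1,"dx":0,"dy":20,"dz":0,"yaw":0},{"hand":1,"dx":0,"dy":23,"dz":0,"yaw":0},{"hand":1,"dx":0,"dy":23,"dz":0,"yaw":0},{"hand":1,"dx":0,"dy":23,"dz":0,"yaw":0}]'
```

```text
clock: 13.73
position: [0.4925, 0.3926, 0.1001]
tool_rot: [-1.571, -0.0, -1.243]
force: [0.7, 0.1, -1.0]
grip_width: 0.0227
```

```bash
python3 -m crank '[{"hand":1,"dx":0,"dy":1,"dz":0,"yaw":0},{"hand":1,"dx":0,"dy":1.5,"dz":0,"yaw":0},{"hand":1,"dx":0,"dy":1.5,"dz":0,"yaw":0}]'
python3 -m crank '[{"hand":0.7,"dx":0,"dy":0,"dz":0,"yaw":0},{"hand":0.5,"dx":0,"dy":0,"dz":0,"yaw":0},{"hand":0.2,"dx":0,"dy":0,"dz":0,"yaw":0},{"hand":0,"dx":0,"dy":0,"dz":0,"yaw":0},{"hand":0,"dx":0,"dy":0,"dz":0,"yaw":0},{"hand":0,"dx":0,"dy":0,"dz":0,"yaw":0},{"hand":0,"dx":0,"dy":0,"dz":0,"yaw":0}]'
```

```text
clock: 13.98
position: [0.4926, 0.3927, 0.0989]
tool_rot: [-1.571, 0.0, -1.243]
force: [-1.1, -0.5, -1.7]
grip_width: 0.0226
clock: 14.57
position: [0.4926, 0.3927, 0.0988]
tool_rot: [-1.571, 0.0, -1.243]
force: [-0.8, 0.4, -0.2]
grip_width: 0.0857
```

```bash
python3 -m crank '[{"hand":0,"dx":0,"dy":-20,"dz":0,"yaw":0},{"hand":0,"dx":0,"dy":-50,"dz":0,"yaw":0},{"hand":0,"dx":0,"dy":-90,"dz":0,"yaw":0},{"hand":0,"dx":0,"dy":-130,"dz":0,"yaw":0},{"hand":0,"dx":0,"dy":-170,"dz":0,"yaw":0},{"hand":0,"dx":0,"dy":-200,"dz":0,"yaw":0},{"hand":0,"dx":0,"dy":-200,"dz":0,"yaw":0},{"hand":0,"dx":0,"dy":-200,"dz":0,"yaw":0}]'
python3 - <<'E'
from h import *
a=shot('scene','s12.png')[:,:,::-1];b=shot('top','t12.png')[:,:,::-1]
cv2.imwrite('pics/c15.png',np.hstack([cv2.resize(a[190:290,400:480],(400,500),interpolation=2),cv2.resize(b[120:280,100:200],(312,500),interpolation=2)]))
E
```

```text
clock: 15.23
position: [0.4929, 0.393, 0.3004]
tool_rot: [-1.568, 0.002, -1.243]
force: [0.6, -0.7, -0.3]
grip_width: 0.0854
```

View pics/s12.png

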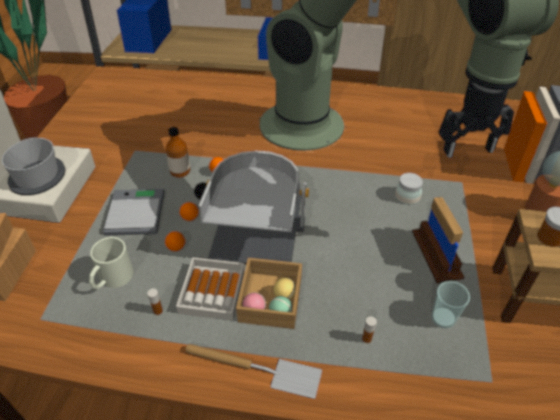

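View pics/t12.png

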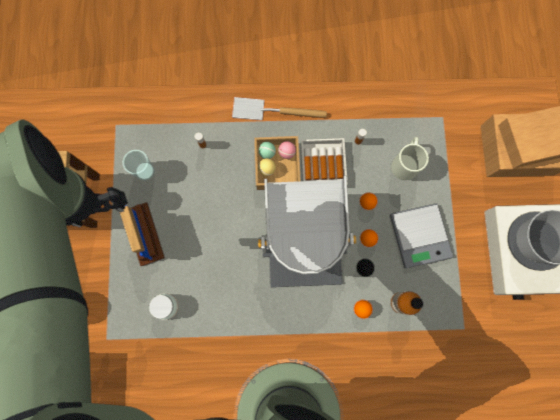

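View pics/c15.png

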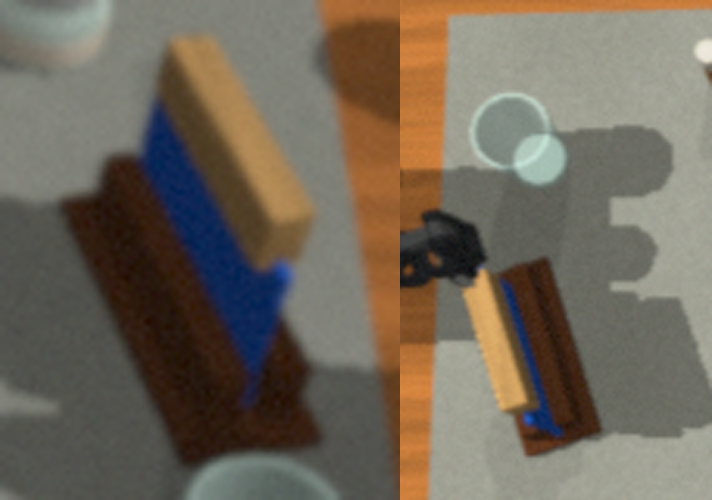

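The scraper stands in the rack as at the start. The three balls lie flat in the box at scene (255,302), (284,287) and (280,306), and the bowl lip is back at its starting pixels. Nothing is touching the gripper, so I'm handing in.

```bash
python3 -c "
from workcell import bot
print(bot.job_done())"
```

```text
the job is handed in; nothing more can be done
None
```

I took the scraper from its rack and stood it slanted (about 0.58 rad) in the bowl's mouth. The gap on the box side was about 64 mm, estimated from my measurements. I then pressed the bowl down slowly until all three balls rolled through the gap into the box. After that I let the bowl rise, put the scraper back in its slot and handed in at about 15.3 s of the 56 s allowed.

**Last checks:** in both views the balls lie on the box floor, the bowl's lip is back at its starting position and the scraper stands in the slot as at the start. The bystanders look unmoved, and the open gripper hangs about 165 mm above the handle. During pressing, the readings between moves showed at most about 7 N on the wrist.

**What disagreed or was not measured:** the two cameras put the lip corners up to 10 mm apart in y before I corrected this by overlaying the bowl's outline on both pictures. I judged the bowl's tilt only from the pictures and the tool height. The hand-in gave no verdict.

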